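# Walk the vial block round and seat it against the cooler

### The job

The heavy dark metal vial block stands askew in front of the bench cooler. Without gripping or lifting it, push it slowly round with the fingertips, corner by corner, until one of its two long grooved faces looks at the cooler's upright plate, and slide it fully home: that face flat against the plate, with the plate's key in its groove. Leave the four vials standing untouched in the block, do not disturb the other things on the bench, and let go of the block at the end.

Things in the scene. Friction and masses are not known exactly. Their poses are not given: they have to be found in the camera images.
- vial_block: Heavy dark grey (anodised) vial block, about 0.9 kg, 92 mm (own x) by 116 mm (own y) by 40 mm high. Origin: centre of its underside; z up. Its four wells hold vials whose caps stand up to 48 mm over the worktop. The two long (116 mm) grooved faces look along its +x and -x; they are alike and either may be used. On a plastic glide under each corner it slides at a push of roughly 4 to 8 N; pushed off its middle it turns as it slides.
- groove_1 (a point): On the block's +x long face: middle of the groove's mouth (x 46, y 0, 20 mm up, in the block's frame). The groove runs upright over the full height: 26 mm wide at the mouth, narrowing over the first 12 mm of depth to 14 mm, then straight to its flat bottom, 20 mm deep.
- groove_2 (a point): The same on the block's -x long face (x -46 mm, y 0): an equal groove.
- cooler: Bench cooler, bolted down: an upright cold plate facing the robot, 150 mm wide, 62 mm high, in a black frame 160 wide, 68 high; fins and a fan (up to 92 mm high) reach 95 mm behind it. Origin: on the worktop under the middle of the plate's front face; x points from that face into the cooler, away from the robot, y along it, z up. With the block home, the block's centre is at x -46 mm, y 0 here.
- key (a point): Nose of the cooler's key, an upright round-nosed bar of slippery white plastic, 10 mm wide in the middle of the plate, standing 18 mm out from its face toward the robot, from 4 to 54 mm above the worktop. The point is on the nose, 29 mm up.
- vial_a: Sample vial with a white screw cap, 27 mm across, 40 mm high, standing in a well of the block (floor of the well 8 mm over the worktop) at x +21 mm, y +37 mm of the block's own frame. Origin: centre of its underside; z up. Not to be touched.
- vial_b: Sample vial with a white screw cap, 27 mm across, 40 mm high, standing in a well of the block (floor of the well 8 mm over the worktop) at x -21 mm, y +37 mm of the block's own frame. Origin: centre of its underside; z up. Not to be touched.
- vial_c: Sample vial with a white screw cap, 27 mm across, 40 mm high, standing in a well of the block (floor of the well 8 mm over the worktop) at x +21 mm, y -37 mm of the block's own frame. Origin: centre of its underside; z up. Not to be touched.
- vial_d: Sample vial with a white screw cap, 27 mm across, 40 mm high, standing in a well of the block (floor of the well 8 mm over the worktop) at x -21 mm, y -37 mm of the block's own frame. Origin: centre of its underside; z up. Not to be touched.
- pump_a: Fixed dosing pump to keep clear of: a big box with a black front, 247 mm deep (x), 244 mm wide (y), 173 mm high, behind and to the right of the work, squared to the worktop. Origin: centre of its underside. To the left of the work a cabinet wall stands at about y = 0.47 m.
- reagent: Bystander: amber reagent bottle, 56 mm across, 118 mm high, upright to the left of the cooler. Origin: centre of its underside.
- loupe: Bystander: black watchmaker's loupe, 42 mm across, 40 mm high, to the left of the work. Origin: centre of its underside.
- petri: Bystander: clear petri dish with lid, 65 mm across, 15 mm high, to the right of the work. Origin: centre of its underside.
- weight: Bystander: small steel calibration weight, 21 mm across, 22 mm high, to the right of the work, near the bench's front edge. Origin: centre of its underside.
- hex_keys: Bystander: folding hex-key set, 86 mm long (its own y), 22 mm wide, 23 mm high, to the right of the work. Origin: centre of its underside.

How it is judged:
By the outcome, as a careful person would: the job done as asked, in the order asked, and still so for the second after the job is handed in, with the robot touching nothing.
It also fails if it takes over 72 s, if anything falls off the work surface, if the arm or the gripper's body presses on something with over 40 N, if the wrist force passes 120 N, or if a joint passes its speed limit or range.

### The arm

A 6-joint arm with a two-finger parallel gripper is mounted at the origin on a cart in front of the work surface, level with it; the furniture and walls round the work are solid. World frame = base frame: x ahead of the robot, y to its left, z up, the work surface at z = 0. Lengths are in m, angles in rad, forces in N, time in s.
With the tool pointing down it reaches from about 0.325 to 0.775 m from the base axis. Payload 5.5 kg.
Tool frame: the origin (TCP) lies between the finger pads; the fingertips stand 8 mm ahead of it and the grasp point (between the pads) lies 11 mm behind it (tcp_to_tips is the distance from the TCP to the fingertips, in m); z points along the fingers, y is the line along which they close (so a half turn about z gives the same grasp; the last joint's range is limited). The gripper opens to 88 mm and grips with 3 to 60 N. Pads are 20 mm wide; open, the fingers measure 115 mm over their backs; the gripper's body (75 mm by 178 mm) begins 61 mm behind the grasp point.
Start: joints at [-1.343, 0.091, 1.231, -0, 1.82, -0.057], TCP at [0.169, -0.576, 0.231] pointing down, gripper open.
Joint ranges: [-2.87, 2.87], [-0.86, 2.18], [0.17, 2.46], [-1.51, 4.65], [0.06, 2.69], [-2.65, 2.65]. Speed limits (rad/s): [2.57, 2.57, 3.01, 3.14, 3.14, 3.14].

### API

Orientations are given as a unit quaternion [w, x, y, z].
In Python, from bench import * gives the robot as it stands. Calls block until the motion is done:
- move_to(position, orientation): joint-space move of the TCP to a pose.
- move_l(position, speed=0.15, orientation=None): straight line of the TCP; orientation=None keeps the orientation; speed is the mean speed in m/s.
- movej(angles): joint-space move.
- gripper_open() and close(): open the fingers fully, or close them until they stop; the grip force is fixed at half the most.
- hold(seconds).
- inverse_kinematics(position, orientation): joint angles nearest the present ones, or None.
- state(): the state.
- get_image(name): name is "scene" or "top" or "wrist"; returns a dict with "frame" (420x560x3 uint8, blue, green, red), "depth" (420x560 float32, m along the optical axis (not along the pixel's ray), 0 where there is no reading), "camera_matrix" (3x3 intrinsics, pixels), "view" (4x4, takes a point from world to camera coordinates). Camera axes: x right, y up, looking along -z (the intrinsics and any distortion apply to the point x, -y, -z); pixel columns grow to the right and rows downward; lengths in m; the calibration is good to about 2 mm. The wrist camera is an equidistant fisheye: a pixel r from the principal point sees the ray r / f radians off the axis. A picture is of the moment at which its call begins.
A pose or a line that the arm cannot do raises IKError and nothing moves.
- job_done(): hands the job in; it is judged then, once.
The state is a dict: "time": time; "joint_pos": joint angles; "dq": joint speeds; "joint_torque": joint torques, N m; "ee_pos": TCP position; "ee_rot": TCP orientation; "ft_force": force on the tool from outside, world axes, zero at the start; "moment": the same for the moment, N m; "finger_gap": finger opening in m; "finger_force": force on a finger pad.
Only numpy, scipy, OpenCV 4.12 (cv2) and the standard library are available. Lean on these libraries where they do the work, as an engineer would, in place of code of your own. Each camera call takes 0.05 s, during which the arm holds its last target. There are 200 camera calls.

## Working session

There is one attempt and no reset: what is moved stays moved. The work goes in short steps, each a Python script; the robot and the scene stay as the last script left them, time stands still between calls to the robot, and variables do not carry over. Pictures are saved under pics/ and viewed, at most 10 in all, crops included, and the job is handed in when it is done.

```bash
mkdir -p pics; ls; python3 - <<'E'
from bench import *
import cv2,numpy as np
for n in ("scene","top"):
    d=get_image(n); cv2.imwrite(f"pics/{n}0.png",d["frame"]); print(n,d["camera_matrix"].round(1).tolist(),np.array(d["view"]).round(4).tolist(), [k for k in d])
s=state(); print(s)
E
```

```text
pics
scene [[432.7, 0.0, 279.0], [0.0, 432.7, 212.0], [0.0, 0.0, 1.0]] [[0.7766, -0.63, 0.002, -0.3484], [0.4798, 0.5936, 0.6461, -0.4137], [-0.4083, -0.5008, 0.7633, -0.6484], [0.0, 0.0, 0.0, 1.0]] ['frame', 'depth', 'camera_matrix', 'view']
top [[453.3, 0.0, 273.7], [0.0, 453.3, 200.8], [0.0, 0.0, 1.0]] [[0.0169, -0.9997, 0.0166, 0.1181], [0.9941, 0.0186, 0.1065, -0.6062], [-0.1067, 0.0147, 0.9942, -0.9215], [0.0, 0.0, 0.0, 1.0]] ['frame', 'depth', 'camera_matrix', 'view']
{'time': 0.1, 'joint_pos': array([-1.34267993e+00,  9.18127669e-02,  1.23173273e+00,  3.26447438e-05,
        1.81980198e+00, -5.67211454e-02]), 'dq': array([-0.00103147, -0.00194979, -0.00315508,  0.00241351, -0.00036268,
        0.00148883]), 'joint_torque': array([ 3.14184530e-03, -4.47858918e+01, -4.07568276e+01,  7.01339194e-02,
        2.84247519e-02, -1.24592516e-04]), 'ee_pos': array([ 0.16854265, -0.57558946,  0.22962094]), 'ee_rot': array([-8.75548768e-04,  9.89874627e-01,  1.41941725e-01, -5.93359162e-05]), 'ft_force': array([ 0.58194224, -0.49720531, -0.18713352]), 'moment': array([-0.01761194, -0.01243827, -0.03122189]), 'finger_force': 0.0, 'finger_gap': 0.08809282012202928}
```

View pics/top0.png

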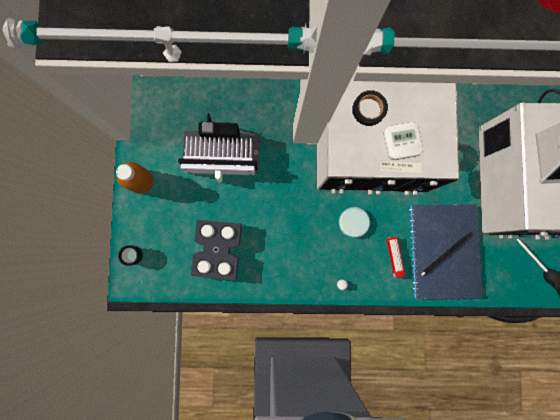

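View pics/scene0.png

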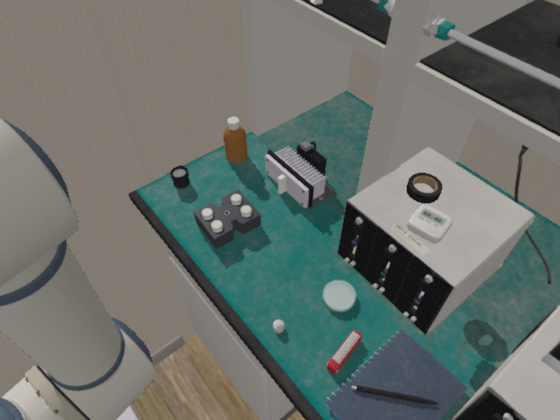

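Top view: the block sits at about (217,250) with its caps at (207,231), (227,233), (204,267) and (227,268), so its long axis points roughly away from the robot and it needs about a quarter turn. The cooler's key is at (218,175). The scene view shows clear space around the block.

```bash
cat > h.py <<'E'
from bench import *
import cv2,numpy as np
def ray(d,uv,z):
    K=d["camera_matrix"];V=np.array(d["view"]);R,t=V[:3,:3],V[:3,3]
    uv=np.atleast_2d(uv).astype(float)
    p=np.c_[(uv[:,0]-K[0,2])/K[0,0],-(uv[:,1]-K[1,2])/K[1,1],-np.ones(len(uv))]
    w=p@R; c=-R.T@t
    return c+w*((z-c[2])/w[:,2])[:,None]
def cloud(d):
    h,w=d["depth"].shape;v,u=np.mgrid[:h,:w];K=d["camera_matrix"];V=np.array(d["view"]);R,t=V[:3,:3],V[:3,3];Z=d["depth"]
    p=np.stack([(u-K[0,2])/K[0,0]*Z,-(v-K[1,2])/K[1,1]*Z,-Z],-1)
    return (p-t)@R
def whites(d,lo=130,amin=25,amax=400):
    f=d["frame"];m=((f.min(2)>lo)&(f.max(2).astype(int)-f.min(2)<50)).astype(np.uint8)
    n,l,s,c=cv2.connectedComponentsWithStats(m)
    return [(c[i],s[i]) for i in range(1,n) if amin<=s[i,4]<=amax]
VB=np.array([[21,37],[-21,37],[21,-37],[-21,-37]])/1000
def block(name="top",prior=None,verbose=False):
    """block pose (x,y,theta) from caps; prior=(x,y,th) needed; matches caps within 20 mm"""
    d=get_image(name);P=np.array([ray(d,c,0.048)[0,:2] for c,s in whites(d)])
    pose=np.array(prior,float)
    for tol in(.025,.012,.008):
        c,s=np.cos(pose[2]),np.sin(pose[2]);W=VB@np.array([[c,s],[-s,c]])+pose[:2]
        D=np.linalg.norm(W[:,None]-P[None],axis=2);j=D.argmin(1);ok=D.min(1)<tol
        if ok.sum()<2: return None
        A,B=VB[ok],P[j[ok]];a,b=A-A.mean(0),B-B.mean(0)
        th=np.arctan2((a[:,0]*b[:,1]-a[:,1]*b[:,0]).sum(),(a*b).sum())
        c,s=np.cos(th),np.sin(th);xy=B.mean(0)-np.array([[c,-s],[s,c]])@A.mean(0);pose=np.array([*xy,th])
    return pose,ok.sum(),D.min(1)[ok].max()
E
python3 - <<'E'
from h import *
for n in("top","scene"):
    d=get_image(n)
    for c,s in whites(d,amin=10):
        p=ray(d,c,.048)[0]
        if .3<p[0]<.8 and -.2<p[1]<.4: print(n,c.round(1),s[2:],p[:2].round(4))
    q=cloud(d).reshape(-1,3);q=q[d["depth"].ravel()>0]
    k=(q[:,0]>.5)&(q[:,0]<.85)&(q[:,1]>-.02)&(q[:,1]<.25)
    a=q[k&(q[:,2]>.061)&(q[:,2]<.073)]
    print(n,len(a),a.min(0).round(4),a.max(0).round(4))
    # front edge of frame top per y-bin
    for y in np.arange(.0,.22,.02):
        b=a[abs(a[:,1]-y)<.01]
        if len(b): print(round(y,3),len(b),np.sort(b[:,0])[:4].round(4))
d=get_image("top");f=cv2.resize(d["frame"][100:300,100:300],(800,800),interpolation=cv2.INTER_CUBIC)
cv2.imwrite("pics/crop.png",f[:600])
E
```

```text
top [347.7 181. ] [ 7  5 22] [ 0.6466 -0.0242]
top [390.7 181.7] [ 7  4 23] [ 0.6468 -0.1141]
top [332.8 190.5] [ 4  4 13] [0.6259 0.0067]
top [340.7 190.6] [ 4  4 14] [ 0.626  -0.0096]
top [369.5 191.5] [ 4  4 16] [ 0.6253 -0.0696]
top [377.5 192. ] [ 4  3 12] [ 0.6246 -0.0862]
top [406.3 192.5] [ 4  4 14] [ 0.6247 -0.1463]
top [414.4 192.3] [ 4  4 14] [ 0.6255 -0.1632]
top [206.9 230.5] [ 13  12 122] [0.5386 0.2648]
top [227.2 232.2] [ 12  12 116] [0.5358 0.2232]
top [395.6 255.1] [ 13  31 197] [ 0.4951 -0.1224]
top [203.3 266.3] [ 13  12 126] [0.4659 0.2697]
top [223.7 268.3] [ 12  12 120] [0.4626 0.2283]
top [341.5 284.3] [10 10 83] [ 0.4343 -0.0115]
top [414.8 283.1] [ 5  5 10] [ 0.439  -0.1611]
top [176.4 316.5] [ 2  9 13] [0.3655 0.3201]
top [175.8 333.5] [ 2 21 24] [0.3323 0.32  ]
top 650 [ 0.6333 -0.02    0.061 ] [0.7595 0.2498 0.073 ]
0.0 5 [0.6333 0.6335 0.6336 0.6339]
0.02 5 [0.6337 0.6338 0.634  0.6341]
0.04 40 [0.6337 0.6339 0.6364 0.6387]
0.06 15 [0.7355 0.7356 0.7358 0.736 ]
0.08 27 [0.7349 0.7356 0.7356 0.7357]
0.16 10 [0.6737 0.6744 0.6759 0.6767]
0.18 116 [0.6648 0
[... 476 characters left out ...]
19] [ 0.7072 -0.138 ]
scene [374.5 285. ] [ 4  3 10] [ 0.6133 -0.0841]
scene [381.5 289. ] [ 4  3 12] [ 0.6172 -0.0984]
scene [421.5 293.4] [ 4  4 11] [ 0.6683 -0.1517]
scene [405.6 313.6] [ 4  4 13] [ 0.6131 -0.1602]
scene [413.2 318.2] [ 5  5 15] [ 0.6167 -0.1747]
scene [277.6 324.1] [11 11 88] [ 0.4206 -0.0306]
scene [345.4 346.8] [ 27  32 285] [ 0.4845 -0.1362]
scene [353.9 386.8] [ 5  3 11] [ 0.4479 -0.1926]
scene 395 [ 0.6302 -0.0199  0.061 ] [0.7554 0.2499 0.073 ]
0.0 20 [0.6304 0.6311 0.6312 0.6315]
0.02 25 [0.6302 0.6314 0.6316 0.6316]
0.04 4 [0.6321 0.6326 0.6328 0.6338]
0.16 10 [0.6714 0.6715 0.6716 0.6726]
0.18 59 [0.6618 0.6628 0.665  0.6665]
0.2 97 [0.6625 0.6627 0.6639 0.6641]
```

View pics/crop.png

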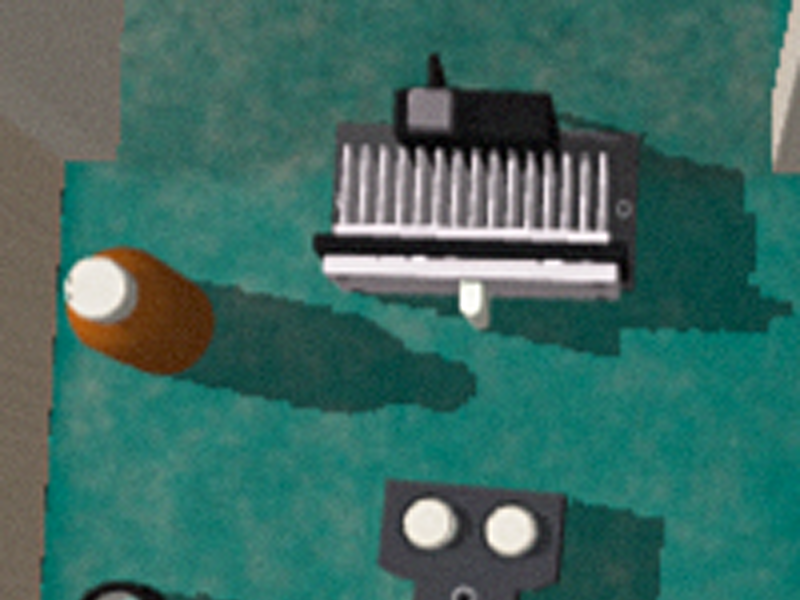

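The crop shows the plate's front top edge running from about (323,278) to (618,284), with the key's nose at about (474,320). I'll fit the plate face and key from depth.

```bash
python3 - <<'E'
from h import *
for n in("top","scene"):
    d=get_image(n)
    q=cloud(d).reshape(-1,3);q=q[d["depth"].ravel()>0]
    k=(q[:,0]>.6)&(q[:,0]<.72)&(q[:,1]>.12)&(q[:,1]<.36)&(q[:,2]>.008)&(q[:,2]<.058)
    a=q[k]; best=None
    rng=np.random.default_rng(0)
    for _ in range(500):
        i,j=rng.choice(len(a),2,False)
        t=a[j,:2]-a[i,:2];L=np.linalg.norm(t)
        if L<.05: continue
        nrm=np.array([t[1],-t[0]])/L; nrm*=np.sign(nrm[0])
        r=(a[:,:2]-a[i,:2])@nrm; m=abs(r)<.002
        if abs(nrm[1])<.5 and (best is None or m.sum()>best.sum()): best=m
    b=a[best]; s,i0=np.polyfit(b[:,1],b[:,0],1); yaw=-np.arctan(s)  # cooler x axis dir
    nx=np.array([np.cos(yaw),np.sin(yaw)]);ty=np.array([-nx[1],nx[0]])
    o=b[:,:2].mean(0); L=b[:,:2]@ty
    print(n,len(a),len(b),"yaw deg",np.degrees(yaw),"plate y extent",np.percentile(L,[0.5,99.5]),"d",(o@nx))
    h=(a[:,:2]-o)@nx; g=a[(h<-.008)&(h>-.021)&(abs(a[:,:2]@ty-L.mean())<.04)]
    print("key n",len(g), "y",np.percentile(g[:,:2]@ty,[5,50,95]) if len(g) else 0,"hmin",h[(h>-.024)].min())
    # top edges
    k2=(q[:,0]>.6)&(q[:,0]<.74)&(q[:,1]>.1)&(q[:,1]<.36)&(q[:,2]>.058)&(q[:,2]<.072)
    e=q[k2];hh=(e[:,:2]-o)@nx;e=e[abs(hh)<.02];print("top y ext",np.percentile(e[:,:2]@ty,[.5,99.5]),"h",np.percentile((e[:,:2]-o)@nx,[2,50]))
    c=(o@nx)*nx+L.mean()*ty; print("origin est",c)
d=get_image("top")
# key/plate by image edges in top view
f=d["frame"].max(2).astype(int)
for u in(190,200,207,228,240,250): print(u,f[160:182,u])
for v in(172,174,176,178): print(v,f[v,208:230], d["frame"][v,217])
E
```

```text
top 760 267 yaw deg -0.6271540976544105 plate y extent [0.18028421 0.3280659 ] d 0.6618789294389978
key n 42 y [0.24910496 0.25214771 0.25799129] hmin -0.018066937434893744
top y ext [0.17602905 0.33256327] h [-0.00012609  0.01000602]
origin est [0.66462185 0.2469561 ]
scene 1130 528 yaw deg -0.48136774694018336 plate y extent [0.17661037 0.32589295] d 0.6607861078450761
key n 80 y [0.24630016 0.24829298 0.25415446] hmin -0.018576785431229776
top y ext [0.17214752 0.32989713] h [-0.00074889  0.0097153 ]
origin est [0.66283256 0.24080216]
190 [ 23  24  14  56 225 242 238 244 188 120 123 121  87  82 117 119 120 121
 115  88  72  74]
200 [ 31  25  26  51 209 240 237 240 204 142 108 122 126  92  73  72 110 129
 125 124 136 133]
207 [ 24  27  27  19 119 222 234 237 234 160 112 117 118  94  78  74  75 121
 128 120 123 124]
228 [ 72  27  31  15  43 218 237 236 244 185 121 111 118 121  90  75  74  72
  75  78  76  73]
240 [109  20  23  28  40 174 234 236 235 228 160 112 112 123  90  80  71  70
  72  76  76  72]
250 [165  45  21  23  20  71 218 237 240 242 153  87 111 108  73  73  72  72
  74  76  74  66]
172 [124 117 126 118 118 109 132 248 252 250 250 255 180 122 117 114 115 123
 120 119 118 116] [242 250 249]
174 [ 79  86  81  79  80  69 102 255 255 249 251 255 186 128 111  87  81  89
  93  88  90  96] [244 249 249]
176 [ 75  74  78  71  72  59  97 255 255 251 253 250 165 129  91  78  71  75
  72  75  74  72] [245 251 251]
178 [126  93  69  70  73  74  69 121 203 232 210 159 131 134  97  75  71  74
  77  70  75  74] [216 230 232]
```

Measured in the top camera frame:

| Item | x (m) | y (m) | yaw (deg) |
|---|---|---|---|
| Cooler | 0.6646 | 0.2468 | -0.6 |
| Block | 0.5007 | 0.2465 | 86 |
| Block goal | 0.6186 | 0.247 | -0.6 |

I'll push the far-left corner first for about 30° clockwise, then the near-right corner for the rest, and finish with a straight two-finger push.

```bash
cat >> h.py <<'E'
SC=np.array([.0022,.0033,0])   # scene -> top camera offset
def look(prior):
    r=[]
    for n in("top","scene"):
        try: b=block(n,prior-(SC if n=="scene" else 0))
        except ValueError: b=None
        if b is not None: r.append((b[1],-b[2],n,b[0]+(SC if n=="scene" else 0)))
    for q in r: print(q[2],q[0],round(-q[1]*1e3,1),"mm pose",q[3][:2].round(4),np.degrees(q[3][2]).round(2))
    return max(r,key=lambda q:q[:2])[3]
def rot(a): return np.array([[np.cos(a),-np.sin(a)],[np.sin(a),np.cos(a)]])
def quat(a): return [0,np.cos(a/2),np.sin(a/2),0]
ZP=.024
def pt(pose,own): return pose[:2]+rot(pose[2])@np.array(own)
def arc(pose,own,cor,ang,gap=.012,speed=.035,n=6,up=.13,back=None):
    """closed fingers: start gap outside own point (own normal x), push so that own point turns by ang about cor"""
    s=np.sign(own[0]);p0=pt(pose,np.array(own)+[s*gap,0]);q=quat(pose[2])
    print("start",p0.round(3));move_to([*p0,.15],q);move_l([*p0,ZP],.15)
    f0=np.array(state()["ft_force"])
    move_l([*pt(pose,own),ZP],.03)
    C=pt(pose,cor);P=pt(pose,own);fm=0
    for i in range(1,n+1):
        a=ang*i/n;p=C+rot(a)@(P-C);move_l([*p,ZP],speed,quat(pose[2]+a));fm=max(fm,np.linalg.norm(state()["ft_force"]-f0))
    b=p+rot(pose[2]+ang)@np.array([s*.012,0]);move_l([*b,ZP],.08);move_l([*b,up],.2)
    print("maxF",fm.round(1),"t",state()["time"])
E
python3 - <<'E'
from h import *
close()
p=look(np.array([.5007,.2465,np.radians(86.1)]))
arc(p,(.056,-.046),(0,.075),np.radians(-27))
g=look(np.array([p[0]-.01,p[1]-.035,p[2]-np.radians(27)])) 
cv2.imwrite("pics/a1.png",get_image("top")["frame"])
np.save("pose.npy",g)
E
```

```text
top 4 0.7 mm pose [0.5007 0.2465] 85.93
scene 4 0.9 mm pose [0.5008 0.2464] 86.31
start [0.551 0.311]
maxF 5.2 t 10.45
top 3 2.4 mm pose [0.4903 0.2103] 57.05
scene 4 0.8 mm pose [0.4894 0.2119] 58.83
```

View pics/a1.png

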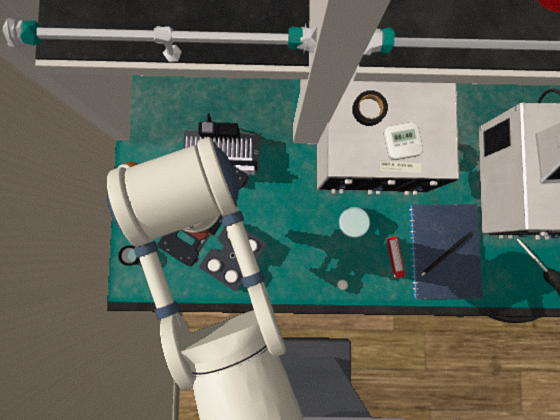

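The view shows the block turned about 27° under the arm, with caps visible near (214,266) and (232,276). The scene camera sees all four caps. This matches the prediction, so next is the opposite corner.

```bash
python3 - <<'E'
from h import *
p=np.load("pose.npy")
arc(p,(-.056,.046),(0,-.075),np.radians(-40),n=7)
g=look(np.array([p[0]+.036,p[1]+.035,p[2]-np.radians(40)]))
np.save("pose.npy",g)
E
```

```text
start [0.415 0.177]
maxF 5.0 t 17.5667
top 4 4.6 mm pose [0.5315 0.2443] 18.83
scene 4 0.7 mm pose [0.5304 0.2449] 18.61
```

```bash
python3 - <<'E'
from h import *
p=np.load("pose.npy")
arc(p,(-.056,.046),(0,-.075),np.radians(-19.5),n=4)
g=look(np.array([p[0]+.024,p[1]+.004,p[2]-np.radians(19)]))
np.save("pose.npy",g)
cv2.imwrite("pics/a2.png",get_image("scene")["frame"][100:340,120:440])
E
```

```text
start [0.451 0.267]
maxF 5.8 t 22.3417
top 4 0.9 mm pose [0.5569 0.2492] -1.17
scene 4 0.6 mm pose [0.5567 0.2492] -1.23
```

View pics/a2.png

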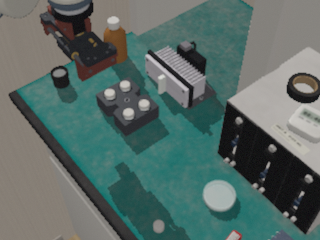

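The scene crop shows the block squared up in front of the plate, caps upright, with its groove facing the key to within about 1.5 mm and 0.6°. Next is the open two-finger push with force monitoring.

```bash
cat > push.py <<'E'
from h import *
p=np.load("pose.npy"); gripper_open()
yaw=np.radians(-.6);q=quat(yaw);d=np.array([np.cos(yaw),np.sin(yaw)])
s=pt(p,(-.070,0)); move_to([*s,.15],q); move_l([*s,ZP],.12)
f0=np.array(state()["ft_force"]);L=0;log=[]
end=(.6186-.056)-s[0]
move_l([*(s+d*(end-.028)),ZP],.035); print("F",(state()["ft_force"]-f0).round(1)); L=end-.028
while L<end+.008:
    L+=.002; move_l([*(s+d*L),ZP],.02); st=state();f=st["ft_force"]-f0;m=st["moment"]
    log.append((round(1e3*(L-end)),f.round(1).tolist(),round(1e3*(st["ee_pos"][0]-s[0]-end),1)))
    if f[0]<-16: break
print(*log,sep="\n"); print("t",state()["time"])
g=look(np.array([.6186,.247,yaw])); np.save("pose.npy",g)
cv2.imwrite("pics/a3.png",cv2.resize(get_image("scene")["frame"][120:270,160:360],(800,600)))
E
python3 push.py
```

```text
F [-6.5 -0.7  3. ]
(-26, [-5.6, -0.6, 3.8], np.float64(-27.0))
(-24, [-6.1, -0.0, 3.3], np.float64(-25.0))
(-22, [-6.3, 0.6, 3.6], np.float64(-23.0))
(-20, [-6.2, 0.6, 2.7], np.float64(-21.0))
(-18, [-5.4, -0.3, 3.1], np.float64(-19.0))
(-16, [-6.4, 0.2, 3.0], np.float64(-17.0))
(-14, [-5.9, -0.1, 3.1], np.float64(-15.0))
(-12, [-6.6, -0.8, 3.1], np.float64(-13.0))
(-10, [-6.5, 0.3, 2.5], np.float64(-11.0))
(-8, [-6.9, 0.0, 3.1], np.float64(-9.0))
(-6, [-6.7, 1.2, 3.6], np.float64(-7.0))
(-4, [-8.8, -0.4, 4.8], np.float64(-5.6))
(-2, [-9.3, -1.4, 4.9], np.float64(-3.8))
(0, [-11.9, -1.9, 6.6], np.float64(-2.3))
(2, [-19.7, -4.5, 11.8], np.float64(-2.4))
t 30.65
scene 3 3.2 mm pose [0.6218 0.2501] -4.88
```

View pics/a3.png

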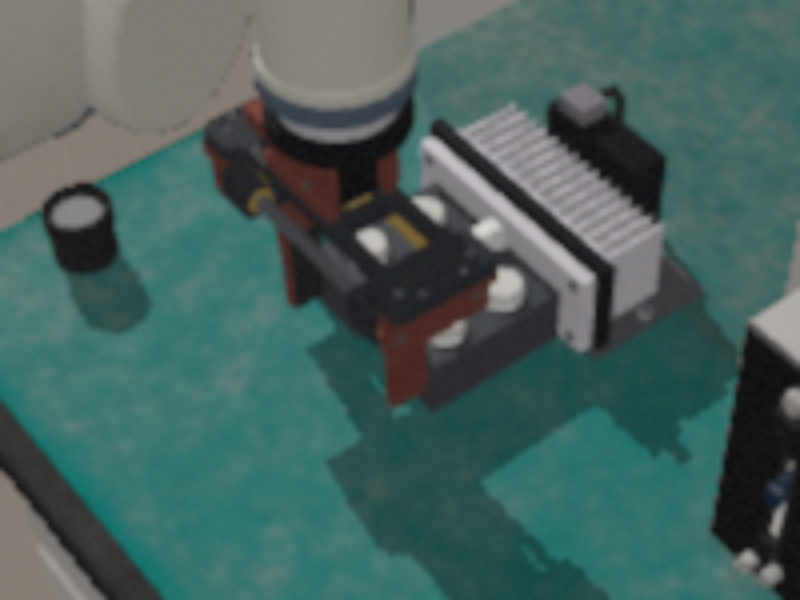

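The crop shows the block at the plate with the key (488,233) in the groove. Occlusion spoiled that fit, so I'll back off and measure properly.

```bash
python3 - <<'E'
from h import *
e=state()["ee_pos"]; yaw=np.radians(-.6)
move_l([e[0]-.02,e[1],ZP],.06); move_l([e[0]-.02,e[1],.2],.2); move_l([.40,.10,.25],.3)
print(state()["time"])
g=look(np.array([.6175,.247,yaw])); np.save("pose.npy",g)
for n in("top","scene"):
    d=get_image(n); q=cloud(d);z=q[...,2]
    print(n,[ (c.round(1).tolist(),ray(d,c,.048)[0,:2].round(4).tolist()) for c,s in whites(d) if .53<ray(d,c,.048)[0,0]<.66 and .17<ray(d,c,.048)[0,1]<.33])
    cv2.imwrite(f"pics/b_{n}.png",d["frame"])
t=cv2.imread("pics/b_top.png")[150:225,165:265];s=cv2.imread("pics/b_scene.png")[130:205,240:340]
cv2.imwrite("pics/b.png",np.vstack([cv2.resize(i,(400,300),interpolation=cv2.INTER_CUBIC) for i in(t,s)]))
E
```

```text
33.2417
top 4 0.8 mm pose [0.6175 0.2484] -0.58
scene 3 0.6 mm pose [0.6172 0.2485] -0.58
top [([198.9, 181.9], [0.6387, 0.2846]), ([234.1, 182.9], [0.6379, 0.2118]), ([198.0, 202.0], [0.5969, 0.285]), ([233.3, 202.8], [0.5965, 0.2124])]
scene [([265.4, 173.6], [0.6362, 0.2817]), ([285.2, 191.7], [0.6356, 0.2082]), ([270.5, 200.2], [0.5937, 0.2088])]
```

View pics/b.png

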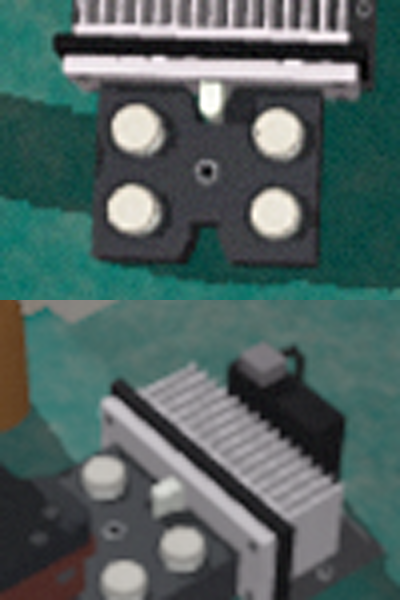

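Both crops show the key seated in the groove, the face against the plate and all four caps upright. The pose is within about 1 mm of home, so I'll press once more, a bit harder, to confirm the hard stop.

```bash
python3 - <<'E'
from h import *
yaw=np.radians(-.6);q=quat(yaw);d=np.array([np.cos(yaw),np.sin(yaw)])
h=np.array([.5626,.2472]) # nominal tool xy at home
s=h-d*.025; move_to([*s,.15],q); move_l([*s,ZP],.12); f0=np.array(state()["ft_force"])
move_l([*(h-d*.006),ZP],.05)
for L in np.arange(-.004,.009,.001):
    move_l([*(h+d*L),ZP],.02); hold(.1); st=state();f=st["ft_force"]-f0
    print(round(L*1e3),f.round(1),round(1e3*((st["ee_pos"][:2]-h)@d),2))
    if f[0]<-28: break
move_l([*(h-d*.02),ZP],.06); move_l([*(h-d*.02),.2],.2); move_l([.40,.10,.25],.3)
g=look(np.array([.6175,.247,yaw])); print(state()["time"])
cv2.imwrite("pics/c.png",get_image("top")["frame"])
E
```

```text
-4 [-0.4 -1.1  0.4] -4.1
-3 [-0.7 -1.1 -0.2] -3.0
-2 [-4.3 -0.3  1.7] -2.38
-1 [-9.7 -0.5  4.6] -2.42
0 [-12.2  -0.8   5.8] -2.4
1 [-16.6  -1.3   9.7] -2.35
2 [-21.5  -2.9  10.6] -2.37
3 [-24.7  -3.   13.6] -2.35
4 [-28.8  -2.9  16.4] -2.34
top 4 0.8 mm pose [0.6175 0.2484] -0.59
scene 3 0.6 mm pose [0.6172 0.2486] -0.56
41.7583
```

View pics/c.png

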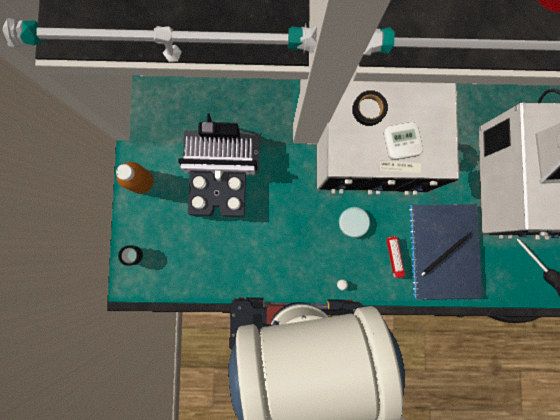

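The block at (217,194) doesn't move under 29 N. The face is flat on the plate, the bystanders haven't moved and the arm is clear, so I'm handing it in.

```bash
python3 -c "
from bench import *
print(job_done())"
```

```text
the job is handed in; nothing more can be done
None
```

The vial block is home: grooved face flat on the plate with the key in its groove, solid at 29 N; vials standing, bystanders unmoved, arm clear, handed in at about 42 s (no verdict returned).

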